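# Trip the safety switch, load the label winder, switch back on

### The job

Make the label winder safe before changing its labels: press the test button on the bench safety switch so that its lever drops by itself (do not touch the lever itself for this). With the lever down, fit the tall label roll over the winder's spindle, sliding it gently down until it sits flat on the turntable and not letting it drop; then lift the lever back up past upright until it rests fully home. Leave everything else on the table where it is.

Things in the scene. Friction and masses are not known exactly. Their poses are not given: they have to be found in the camera images.
- switch_box: bench safety switch, fixed to the table: grey metal box 100 (x) x 230 (y) x 60 mm high, origin at the centre of its underside, its front (-x) side facing roughly to the robot. On its +y half stands a 60 x 60 mm tower, top 96 mm above the table, carrying the button; on its -y half is the drop lever.
- button_top (a point): centre of the top face of the test button: black round push button 36 mm across on the tower, top face 120 mm above the table at rest; it is pressed straight down
- test_button (a joint): travel of the button, m: 0 = out, 0.010 = fully in. A spring returns it; pressing takes about 1 to 4 N. About 6 mm in, it has kicked the lever over centre and the lever falls by its own weight (in about half a second).
- lever (a joint): angle of the drop lever, rad: 0 = up and home (on its stop, leaning 0.20 rad back past upright, to the box's +x), 0.20 = upright, 1.75 = dropped, about level, to the box's -x. Only its weight holds it on either side of upright; past upright it falls home by itself. Under 3 N at the bar moves it.
- lever_grip (a point): grip point on the lever's handle: black round bar 16 mm thick, parallel to the box's y axis, on the end of one steel arm, 115 mm from the hinge axis. The arm is 50 mm to the box's +y of this point, the bar's free end 45 mm to its -y. Down, the bar lies 50 mm in front of the box's front face and 80 mm above the table; up, 191 mm above it. The bar may turn between the fingers as it is lifted.
- lever_hinge (a point): point on the lever's fixed hinge axis (parallel to the box's y axis), level with lever_grip along that axis, 78 mm above the table
- spindle_seat (a point): centre of the top of the winder's turntable at the foot of the spindle, 51 mm above the table, z up. The winder is a fixed white box 110 x 110 x 45 mm with a round metal turntable 92 mm across and a steel spindle 20 mm thick and 55 mm high standing in its middle (top 10 mm tapered).
- spindle_tip (a point): top of the spindle, 106 mm above the table
- label_roll: the tall paper label roll: white cylinder 60 mm across and 80 mm high, standing upright on the table, with a brown card core and a 25 mm bore right through; origin at the centre of its underside, z along the bore. About 0.16 kg. Fits the spindle with 2.5 mm to spare all round; either end may be down.
- label_roll_center (a point): centre of the tall roll, at half its height
- short_roll: a used-up label roll of the same kind but only 40 mm high, to be left alone; it may stand in either of the two roll places; origin at the centre of its underside
- specimen_case: flat blue specimen case 90 x 70 x 20 mm, leave alone; origin at the centre of its underside
- marker_pen: marker pen 130 mm long, leave alone; origin under its middle
- pen_pot: black pen pot 76 mm across, 95 mm high (pens to 155 mm), leave alone; origin at the centre of its underside
- card_bin: grey bin of index cards 130 x 90 x 70 mm, leave alone; origin at the centre of its underside
- sample_jar: closed jar 60 mm across and 85 mm high, leave alone; origin at the centre of its underside
There are look-alikes about, which are no part of the job. Leave any orange or purple look-alike of the label_roll alone.

How it is judged (in metres and radians):
On the way, in this order (a step that is already met when the one before it is completed fails the run):
1. the test button is pushed in (value of joint test_button above 0.003 m), for 0.02 s.
2. the lever has dropped (value of joint lever above 1.6 rad), for 0.1 s.
3. with the lever down, the tall roll sits flat on the turntable, over the spindle (z of label_roll_center in the frame of spindle_seat below 0.045 m and horizontal distance between label_roll_center and spindle_seat below 0.006 m and angle between the z axis of label_roll and the z axis of spindle_seat, either way round below 0.08 rad and value of joint lever above 1.5 rad), for 0.2 s.
At the end, for the whole second after the job is handed in: The tall roll stands upright on the turntable over the spindle (centre within 6 mm of the spindle axis, underside within 5 mm of the turntable, tilt under 0.08 rad) and is at rest, the button is out (within 2 mm), and the lever rests up and home (within 0.1 rad of its stop) (z of label_roll_center in the frame of spindle_seat below 0.045 m and horizontal distance between label_roll_center and spindle_seat below 0.006 m and angle between the z axis of label_roll and the z axis of spindle_seat, either way round below 0.08 rad and value of joint lever below 0.1 rad and value of joint test_button below 0.002 m and linear speed of label_roll below 0.02 m/s and velocity of joint lever between -0.05 and 0.05 rad/s); the robot touches nothing.
It fails at once if the robot pushes or pulls the lever, other than while it lies dropped, before the roll is on the spindle (contact force between lever and the arm above 1 N and value of joint lever below 1.5 rad and not (z of label_roll_center in the frame of spindle_seat below 0.045 m and horizontal distance between label_roll_center and spindle_seat below 0.006 m and angle between the z axis of label_roll and the z axis of spindle_seat, either way round below 0.08 rad)).
It fails at once if the roll is dropped down the spindle (linear speed of label_roll above 0.6 m/s and horizontal distance between label_roll_center and spindle_seat below 0.02 m and z of label_roll_center in the frame of spindle_seat below 0.09 m).
It fails at once if one of the other things is moved more than 30 mm (distance of any of short_roll, specimen_case, marker_pen, pen_pot, card_bin, sample_jar from where it was at the start of the episode above 0.03 m).
It also fails if it takes over 69 s, if anything falls off the work surface, if the arm or the gripper's body presses on something with over 40 N, if the wrist force passes 120 N, or if a joint passes its speed limit or range.

### The arm

A 7-joint arm with a two-finger parallel gripper is mounted at the origin on the work surface. World frame = base frame: x ahead of the robot, y to its left, z up, the work surface at z = 0. Lengths are in mm, angles in rad, forces in N, time in s.
With the tool pointing down it reaches from about 400 to 875 mm from the base axis. Payload 4.4 kg.
Tool frame: the origin (TCP) lies between the finger pads; the fingertips stand 17 mm ahead of it and the grasp point (between the pads) lies 2 mm behind it; z points along the fingers, y is the line along which they close (so a half turn about z gives the same grasp; the last joint's range is limited). The gripper opens to 85 mm and grips with 20 to 120 N. Pads are 22 mm wide; open, the fingers measure 114 mm over their backs; the gripper's body (76 mm by 85 mm) begins 54 mm behind the grasp point. The pads swing forward as they close: fully open they stand 13 mm farther back than shut.
Start: joints at [1.212, 0.628, 0.038, 1.517, -0.027, 0.996, -0.02], TCP at [187.639, -622.342, 248.313] pointing down, gripper open.
Joint ranges: [-3.06, 3.06], [-0.37, 2.12], [-1.25, 1.32], [0.18, 2.47], [-1.1, 4.24], [0.23, 1.98], [-2.94, 2.94]. Speed limits (rad/s): [2.57, 2.57, 3.14, 3.14, 3.14, 3.14, 3.14].

### API

Orientations are given as [roll, pitch, yaw] about the fixed x, y, z axes, in that order (R = Rz(yaw) Ry(pitch) Rx(roll)).
In Python, from cell import sensors, get_image, ctrl gives the robot as it stands.
- The arm moves only by the tool send_rows, never from a script. Its argument "series" is a list of rows, each a list of 3 entries, a list of its own where there are three numbers: the finger opening in mm, from 0 to 85.4, then the shift along the world's x, y, z in units of 60 mm (1.0 is 60 mm), then the turn, a rotation vector about the world's x, y, z in units of 5 degrees (1.0 is 5 degrees). A call has 1 to 8 rows; each row shifts and turns the commanded pose from where the row before left it; what a row does not reach is not made up. A row lasts 1/8 s, in which the tool goes at most 62.5 mm and 10.7 degrees, less where a joint would pass 70% of its speed; a pose out of reach is approached as far as the arm can. A call is refused whole if a number of a shift passes 1 or a number of a turn 1, either way. A call with a gripper value outside its range is refused whole. The fingers move at their own pace and stop on an object; the grip force is fixed at half the most. Time passes only in rows, so rows that do not move let the fingers close. It gives the time, the measured TCP pose, the force, the opening and the grip force at its end, in the units of the state.
- sensors.read_state(): the state, without advancing time (a new reading comes with each control period).
- get_image(name): name is "scene" or "side" or "wrist"; returns a dict with "img" (480x640x3 uint8, red, green, blue), "depth" (480x640 float32, mm along the optical axis (not along the pixel's ray), 0 where there is no reading), "vfov" (degrees; the focal length in pixels is half the picture's height over the tangent of half this angle, whatever the lens; pixels are square), "cx", "cy" (the principal point, pixels), "world_to_cam" (4x4, takes a point from world to camera coordinates). Camera axes: x right, y down, z forward; pixel columns grow to the right and rows downward; lengths in mm; the calibration is good to about 2 mm. A picture is of the moment at which its call begins.
- ctrl.finish_job(): hands the job in; it is judged then, once.
The state is a dict: "clock": time; "qpos": joint angles; "qd": joint speeds; "tau": joint torques, N m; "eef_pos": TCP position; "tool_rot": TCP orientation; "force": force on the tool from outside, world axes, zero at the start; "torque": the same for the moment, N m; "width": finger opening in mm; "gripper_force": force on a finger pad.
Only numpy, scipy, OpenCV 4.12 (cv2) and the standard library are available. Lean on these libraries where they do the work, as an engineer would, in place of code of your own. Each camera call takes 0.05 s, during which the arm holds its last target. There are 200 camera calls.

## Working session

There is one attempt and no reset: what is moved stays moved. The work goes in short steps, Python scripts to look and compute and a tool call to move; the robot and the scene stay as the last step left them, time stands still between calls to the robot, and variables do not carry over. Pictures are saved under pics/ and viewed, at most 10 in all, crops included, and the job is handed in when it is done.

Besides the shell and the picture viewer there is one more tool, called after "Call:" by a JSON object that holds its "api" and its "payload". send_rows: Moves the arm, as the interface text tells. Its arguments: {"type":"object","properties":{"series":{"type":"array"}},"required":["series"]}

```bash
mkdir -p pics
cat > h.py <<'E'
import numpy as np, cv2
from cell import sensors, get_image, ctrl
def grab(n,tag):
    d=get_image(n); cv2.imwrite(f'pics/{tag}.png',d['img'][:,:,::-1]); np.savez(f'pics/{tag}.npz',**d); return d
def load(tag): return dict(np.load(f'pics/{tag}.npz'))
def w(d,u,v,z=None):
    f=240/np.tan(np.radians(float(d['vfov'])/2)); r=np.array([(u-d['cx'])/f,(v-d['cy'])/f,1.])
    T=np.linalg.inv(d['world_to_cam']); o=T[:3,3]; k=T[:3,:3]@r
    if z is not None: return o+k*(z-o[2])/k[2]
    return o+k*d['depth'][int(v),int(u)]
def cloud(d):
    f=240/np.tan(np.radians(float(d['vfov'])/2)); v,u=np.mgrid[:480,:640]; D=d['depth']
    P=np.stack([(u-d['cx'])/f*D,(v-d['cy'])/f*D,D],-1); T=np.linalg.inv(d['world_to_cam'])
    P=P@T[:3,:3].T+T[:3,3]; P[D==0]=np.nan; return P
E
python3 - <<'E'
from h import *
a=grab('scene','s0'); b=grab('side','d0')
cv2.imwrite('pics/both0.png',cv2.resize(np.vstack([a['img'],b['img']])[:,:,::-1],(400,600))) if 0 else None
print(sensors.read_state())
for d in(a,b): print(np.linalg.inv(d['world_to_cam'])[:3].round(2), d['vfov'],d['cx'],d['cy'])
E
```

```text
{'clock': 0.1, 'qpos': array([ 1.21218829,  0.62924646,  0.03846354,  1.51825277, -0.02702067,
        0.99632959, -0.0199719 ]), 'qd': array([-0.00080579, -0.002625  , -0.00018941, -0.00348309, -0.00021422,
        0.00052111, -0.00106191]), 'tau': array([ 1.39877680e-03, -5.64543056e+01,  1.22976344e+00, -1.93973619e+01,
        1.11758753e-02,  5.44413124e-03,  1.90158869e-05]), 'eef_pos': array([ 187.48854325, -621.81708524,  247.49089834]), 'tool_rot': array([-3.13987484e+00,  1.05236930e-05,  2.92810053e-01]), 'force': array([-1.12468197,  1.15429257, -0.15125134]), 'torque': array([0.0054566 , 0.03899002, 0.02079116]), 'gripper_force': 0.0, 'width': 85.61329671334963}
[[-6.80000e-01  6.20000e-01 -3.90000e-01  1.01223e+03]
 [ 7.40000e-01  5.70000e-01 -3.70000e-01  4.72270e+02]
 [-1.00000e-02 -5.40000e-01 -8.40000e-01  1.21693e+03]] 44.245044021645626 330.2510615287477 241.46099614760658
[[-8.3000e-01 -3.1000e-01  4.7000e-01 -2.0680e+01]
 [-5.6000e-01  4.7000e-01 -6.9000e-01  7.9540e+02]
 [-1.0000e-02 -8.3000e-01 -5.6000e-01  7.5968e+02]] 48.08114496448087 319.06101469201667 242.5306310043326
```

View pics/s0.png

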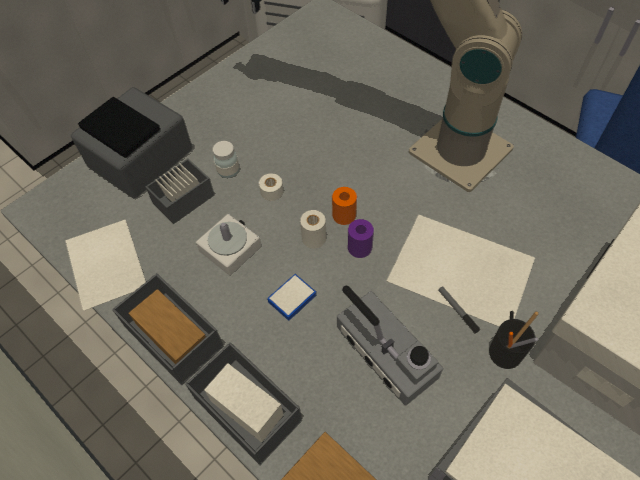

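View pics/d0.png

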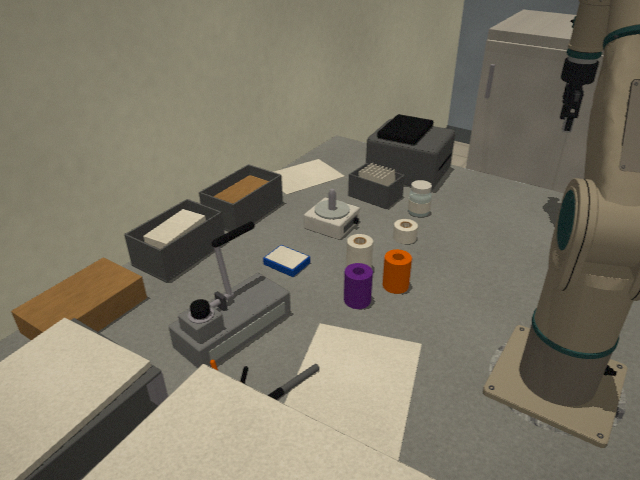

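The white rolls are at scene (313,228), which looks tall, and (270,186), which looks short. The orange (344,205) and purple (360,238) ones are look-alikes. The white tall one fits the description. I'll confirm it in a crop and measure.

Run:
```python
from h import *
a=load('s0');b=load('d0')
cv2.imwrite('pics/c0.png',np.hstack([cv2.resize(a['img'][165:285,190:390],(800,480),interpolation=2)[:,:,::-1]]))
c1=cv2.resize(a['img'][280:410,320:460],(400,371),interpolation=2);c2=cv2.resize(b['img'][210:340,160:300],(400,371),interpolation=2)
cv2.imwrite('pics/c1.png',np.hstack([c1,c2])[:,:,::-1])
P=np.vstack([cloud(a).reshape(-1,3),cloud(b).reshape(-1,3)]); P=P[~np.isnan(P).any(1)]
C=np.vstack([a['img'].reshape(-1,3),b['img'].reshape(-1,3)])
print('button',w(a,419,352),w(b,199,306),w(a,419,352,120),w(b,199,306,120))
print('roll',w(a,313,219,80),w(b,360,241,80)); print('short',w(a,270,181,40))
print('tip',w(a,224,227,106),w(b,332,192,106)); 
for n,(u,v) in dict(orange=(344,193),purple=(360,228)).items(): print(n,w(a,u,v,80))
# clusters by height
def top(c,r,z0,z1):
    m=(np.hypot(*(P[:,:2]-c[:2]).T)<r)&(P[:,2]>z0)&(P[:,2]<z1); q=P[m]; 
    if len(q)<5: print(len(q));return
    (x,y),R=cv2.minEnclosingCircle(q[:,:2].astype(np.float32)); print(len(q),q[:,:2].mean(0).round(1),(q[:,:2].min(0)/2+q[:,:2].max(0)/2).round(1),(round(x,1),round(y,1),round(R,1)),np.median(q[:,2]).round(1))
print('roll');top(w(a,313,219,80),45,74,86)
print('button');top(w(a,419,352,120),30,114,128)
print('turntable');top(w(a,228,238,51),60,48,56)
print('winderbox');top(w(a,228,238,51),80,41,47.5)
print('tip');top(w(a,224,227,106),25,95,112)
m=(P[:,2]>54)&(P[:,2]<65)&(np.hypot(*(P[:,:2]-w(a,385,340,60)[:2]).T)<135)
r=cv2.minAreaRect(P[m][:,:2].astype(np.float32));print('box',r)
```

```text
button [578.08971364 295.02745914 118.62166337] [578.22933503 300.37474123 120.60625322] [578.6345479  295.24989606 120.        ] [578.79748706 299.9051454  120.        ]
roll [469.69351345 -97.5975409   80.        ] [471.14673791 -96.86604291  80.        ]
short [ 439.18770088 -278.63045209   40.        ]
tip [ 634.01496544 -218.9207025   106.        ] [ 623.78598918 -216.35921378  106.        ]
orange [364.40795028 -94.7299676   80.        ]
purple [4.14840415e+02 3.48985396e-01 8.00000000e+01]
roll
710 [471.5 -94.6] [472.5 -95.5] (471.2, -96.2, 32.4) 80.1
button
487 [579.7 299.2] [580.5 298.1] (580.1, 297.8, 19.2) 120.0
turntable
1312 [ 631.1 -221.5] [ 633.1 -223.4] (629.5, -223.6, 59.3) 51.3
winderbox
1046 [ 629.1 -213.3] [ 631.  -226.2] (630.6, -226.6, 75.6) 44.7
tip
95 [ 630.3 -223.6] [ 630.4 -224.8] (630.0, -225.7, 10.5) 100.7
box ((577.8914184570312, 222.6149139404297), (231.50376892089844, 103.64260864257812), 81.06829833984375)
```

View pics/c0.png

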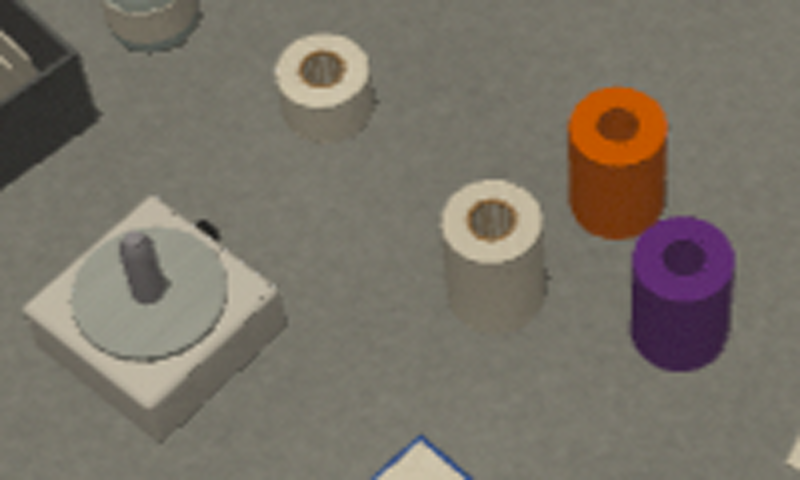

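View pics/c1.png

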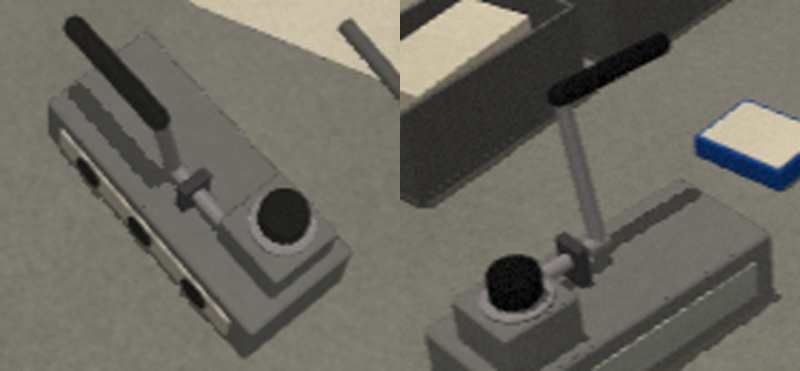

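Crop: tall white roll with brown core at c0 (492,220); the short one at (322,75) is clearly half its height. Target confirmed. Next I'll measure the lever bar and box yaw.

Run:
```python
from h import *
a=load('s0');b=load('d0')
for d in (a,b):
    P=cloud(d).reshape(-1,3); P=P[~np.isnan(P).any(1)]
    near=np.hypot(*(P[:,:2]-[578,222]).T)<170
    q=P[near&(P[:,2]>170)&(P[:,2]<205)]
    print('bar',len(q),cv2.minAreaRect(q[:,:2].astype(np.float32)),q.min(0).round(),q.max(0).round())
    q=P[near&(P[:,2]>57.5)&(P[:,2]<62)]; print('box',cv2.minAreaRect(q[:,:2].astype(np.float32)))
    q=P[near&(P[:,2]>93.5)&(P[:,2]<98)]; print('tower',cv2.minAreaRect(q[:,:2].astype(np.float32)))
    q=P[near&(P[:,2]>100)&(P[:,2]<165)&(P[:,1]<260)]; print('arm',len(q),q.mean(0).round(1))
```

```text
bar 416 ((607.270751953125, 164.90396118164062), (101.16838836669922, 17.230106353759766), 81.06124114990234) [595. 115. 173.] [622. 215. 204.]
box ((578.9954223632812, 223.50515747070312), (229.30392456054688, 100.3554916381836), 81.06806945800781)
tower ((580.988525390625, 272.1664123535156), (113.06273651123047, 62.51704025268555), 83.32311248779297)
arm 58 [604.6 212.7 132.7]
bar 428 ((603.8246459960938, 164.6448974609375), (100.29153442382812, 19.50265121459961), 78.50450897216797) [592. 115. 170.] [622. 214. 202.]
box ((577.7235717773438, 222.10086059570312), (230.5087890625, 103.61431884765625), 80.7087631225586)
tower ((578.608642578125, 269.4415588378906), (117.35527038574219, 62.3036003112793), 81.63771057128906)
arm 188 [599.  210.5 133.2]
```

Call:
{"api": "send_rows", "payload": {"series": [[0,[0.8,0.9,0.3],[0,0,0]],[0,[0.8,0.9,0.2],[0,0,0]],[0,[0.8,0.9,0],[0,0,0]],[0,[0.8,0.9,0],[0,0,0]],[0,[0.8,0.9,0],[0,0,0]],[0,[0.8,0.9,0],[0,0,0]],[0,[0.8,0.9,0],[0,0,0]],[0,[0.4,0.9,0],[0,0,0]]]}}

```text
clock: 1.1
eef_pos: [502.3, -241.5, 273.3]
tool_rot: [3.141, -0.001, 0.293]
force: [1.2, -0.2, 0.3]
width: 0.3
gripper_force: 0.0
```

Call:
{"api": "send_rows", "payload": {"series": [[0,[0.15,0.98,0],[0,0,0]],[0,[0.15,0.98,0],[0,0,0]],[0,[0.15,0.98,0],[0,0,0]],[0,[0.15,0.98,0],[0,0,0]],[0,[0.15,0.98,0],[0,0,0]],[0,[0.15,0.98,0],[0,0,0]],[0,[0.15,0.98,0],[0,0,0]],[0,[0.15,0.98,0],[0,0,0]]]}}

```text
clock: 2.1
eef_pos: [572.4, 228.8, 273.3]
tool_rot: [3.141, 0.001, 0.293]
force: [0.9, 0.5, -0.4]
width: -0.1
gripper_force: 0.0
```

Call:
{"api": "send_rows", "payload": {"series": [[0,[0,0.5,0],[0,0,0]],[0,[0,0,0],[0,0,0]],[0,[0,0,0],[0,0,0]]]}}

```text
clock: 2.48
eef_pos: [572.5, 255.6, 273.2]
tool_rot: [3.14, 0.001, 0.292]
force: [1.1, -0.5, -1.0]
width: 0.1
gripper_force: 0.0
```

Call:
{"api": "send_rows", "payload": {"series": [[0,[0.12,0.71,0],[0,0,0]],[0,[0,0,-0.9],[0,0,0]],[0,[0,0,-0.9],[0,0,0]],[0,[0,0,-0.25],[0,0,0]],[0,[0,0,0],[0,0,0]],[0,[0,0,0],[0,0,0]]]}}

```text
clock: 3.22
eef_pos: [581.4, 299.9, 153.1]
tool_rot: [-3.141, -0.004, 0.292]
force: [0.5, 0.2, 0.0]
width: -0.1
gripper_force: 0.0
```

Call:
{"api": "send_rows", "payload": {"series": [[0,[0,0,-0.2],[0,0,0]],[0,[0,0,-0.08],[0,0,0]],[0,[0,0,-0.07],[0,0,0]],[0,[0,0,-0.06],[0,0,0]],[0,[0,0,0],[0,0,0]],[0,[0,0,0],[0,0,0]]]}}

```text
clock: 3.98
eef_pos: [580.2, 299.9, 127.1]
tool_rot: [-3.141, -0.001, 0.293]
force: [-0.2, -0.9, 7.1]
width: 0.3
gripper_force: 3.8
```

Run:
```python
from h import *
a=grab('scene','s1'); P=cloud(a).reshape(-1,3); P=P[~np.isnan(P).any(1)]
for z in((170,205),(68,92)):
    q=P[(P[:,2]>z[0])&(P[:,2]<z[1])&(P[:,1]<235)&(P[:,1]>105)&(P[:,0]>440)&(P[:,0]<640)]
    print(z,len(q),q.mean(0) if len(q) else '',cv2.minAreaRect(q[:,:2].astype(np.float32)) if len(q) else '')
```

```text
(170, 205) 0  
(68, 92) 447 [523.42488965 197.76180886  85.97387005] ((524.848876953125, 201.20370483398438), (178.08416748046875, 61.0640983581543), 28.23008918762207)
```

Call:
{"api": "send_rows", "payload": {"series": [[85,[0,0,0.9],[0,0,0]],[85,[0,0,0.9],[0,0,-1]],[85,[-0.26,-0.94,0],[0,0,-1]],[85,[-0.26,-0.94,0],[0,0,-1]],[85,[-0.26,-0.94,0],[0,0,0]],[85,[-0.26,-0.94,0],[0,0,0]],[85,[-0.26,-0.94,0],[0,0,0]],[85,[-0.26,-0.94,0],[0,0,0]]]}}

```text
clock: 5.03
eef_pos: [485.1, -40.4, 233.9]
tool_rot: [3.142, 0.0, 0.031]
force: [0.2, -0.8, 1.0]
width: 85.1
gripper_force: 0.0
```

Call:
{"api": "send_rows", "payload": {"series": [[85,[-0.2,-0.9,0],[0,0,0]],[85,[0,0,0],[0,0,0]],[85,[0,0,0],[0,0,0]]]}}

```text
clock: 5.4
eef_pos: [474.0, -92.3, 233.9]
tool_rot: [-3.141, 0.0, 0.031]
force: [0.1, 0.3, 0.0]
width: 84.6
gripper_force: 0.0
```

Run:
```python
from h import *
d=grab('wrist','w0'); print(sensors.read_state()['eef_pos'],sensors.read_state()['tool_rot'])
P=cloud(d); m=(P[...,2]>74)&(P[...,2]<88)&(np.hypot(P[...,0]-471,P[...,1]+96)<50); q=P[m]
print(len(q),q[:,:2].min(0),q[:,:2].max(0),cv2.minEnclosingCircle(q[:,:2].astype(np.float32)))
```

```text
[474.26717158 -91.52407736 233.89066001] [-3.14074026e+00  1.96922350e-04  3.24981002e-02]
5086 [ 443.03771022 -127.51896966] [501.99749022 -67.92429779] ((472.1727294921875, -97.62559509277344), 30.034923553466797)
```

View pics/w0.png

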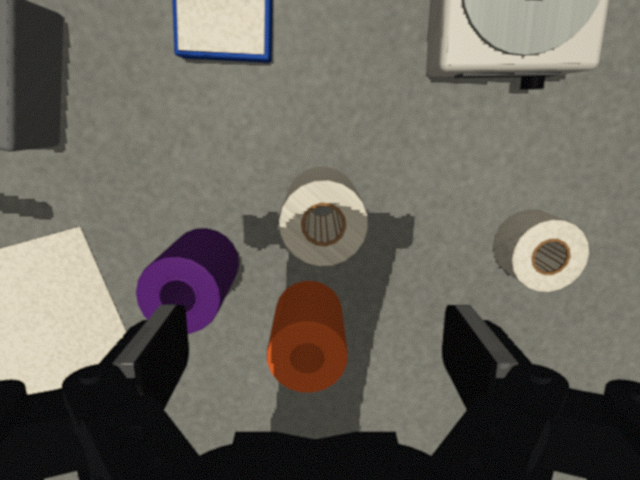

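Call:
{"api": "send_rows", "payload": {"series": [[85,[-0.03,-0.1,-0.7],[0,0,0]],[85,[0,0,-0.9],[0,0,0]],[85,[0,0,-0.9],[0,0,0]],[85,[0,0,-0.5],[0,0,0]],[85,[0,0,0],[0,0,0]],[85,[0,0,0],[0,0,0]]]}}

```text
clock: 6.2
eef_pos: [473.2, -97.9, 54.9]
tool_rot: [-3.142, -0.001, 0.033]
force: [0.7, 0.3, 0.8]
width: 85.2
gripper_force: 0.0
```

Call:
{"api": "send_rows", "payload": {"series": [[45,[0,0,0],[0,0,0]],[45,[0,0,0],[0,0,0]],[45,[0,0,0],[0,0,0]],[45,[0,0,0],[0,0,0]],[45,[0,0,0],[0,0,0]],[45,[0,0,0],[0,0,0]]]}}

```text
clock: 6.95
eef_pos: [473.3, -98.7, 55.8]
tool_rot: [3.141, -0.003, 0.031]
force: [-0.4, 1.2, 9.2]
width: 58.9
gripper_force: 63.0
```

Call:
{"api": "send_rows", "payload": {"series": [[45,[0,0,0.3],[0,0,0]],[45,[0,0,0.8],[0,0,0]],[45,[0,0,0.8],[0,0,0]],[45,[0,0,0.5],[0,0,0]],[45,[0.6,-0.4,0],[0,0,0]],[45,[0.5,-0.4,0],[0,0,0]],[45,[0,0,0],[0,0,0]],[45,[0,0,0],[0,0,0]]]}}

```text
clock: 7.95
eef_pos: [537.2, -146.2, 198.1]
tool_rot: [-3.141, 0.001, 0.031]
force: [0.0, 0.4, -2.8]
width: 58.5
gripper_force: 65.2
```

Run:
```python
from h import *
from scipy.optimize import least_squares
s=sensors.read_state(); print(s['eef_pos'],s['tool_rot'],s['width'])
for n in('scene','side'):
    d=grab(n,n+'2'); P=cloud(d)
    def pts(c,r,z0,z1):
        m=(np.hypot(P[...,0]-c[0],P[...,1]-c[1])<r)&(P[...,2]>z0)&(P[...,2]<z1); return P[m]
    def cyl(q,r):
        f=lambda p:np.hypot(q[:,0]-p[0],q[:,1]-p[1])-r
        o=least_squares(f,q[:,:2].mean(0),loss='soft_l1'); return o.x.round(1),len(q),np.abs(f(o.x)).mean().round(2)
    print(n,'spindle side',cyl(pts((630,-225),16,60,92),10))
    t=pts((630,-223),46,49,54); print('turntable circ',cv2.minEnclosingCircle(t[:,:2].astype(np.float32)),len(t))
    q=pts(s['eef_pos'],45,135,175); 
    print('roll lo',cyl(pts(s['eef_pos'],40,140,165),30)); print('roll hi',cyl(pts(s['eef_pos'],40,165,195),30)); q=pts(s['eef_pos'],45,100,260); print(np.percentile(q[:,2],[0,1,5]) if len(q) else '')
cv2.imwrite('pics/c2.png',np.hstack([cv2.resize(cv2.imread('pics/scene2.png')[130:290,180:360],(400,356)),cv2.resize(cv2.imread('pics/side2.png')[100:260,290:470],(400,356))]))
```

```text
[ 537.22362215 -146.24736093  198.09933476] [-3.14084693e+00  1.27849716e-03  3.08952531e-02] 58.546642159622294
scene spindle side (array([ 630.2, -226.6]), 66, np.float64(0.99))
turntable circ ((629.7180786132812, -223.1737060546875), 45.62162780761719) 565
roll lo (array([ 534.8, -145.6]), 140, np.float64(0.88))
roll hi (array([ 534.8, -145.2]), 185, np.float64(1.39))
[140.84423538 145.11759057 151.45793793]
side spindle side (array([ 631.1, -228.8]), 68, np.float64(1.44))
turntable circ ((629.8790283203125, -222.94216918945312), 45.55085754394531) 358
roll lo (array([ 535.9, -147. ]), 215, np.float64(1.4))
roll hi (array([ 536. , -146.5]), 282, np.float64(1.64))
[142.14628441 144.59091309 149.68509784]
```

View pics/c2.png

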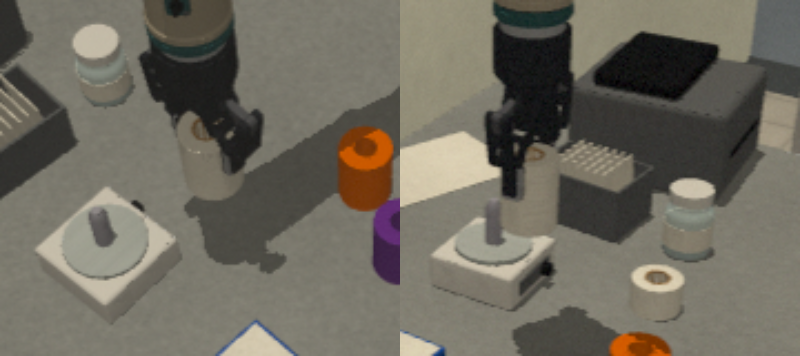

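Run:
```python
from h import *
out=[]
for n,(x,y) in dict(scene2=(188,200),side2=(292,170)).items():
    d=load(n); f=240/np.tan(np.radians(float(d['vfov'])/2)); S=5
    im=cv2.resize(d['img'][y:y+80,x:x+80][:,:,::-1],None,fx=S,fy=S,interpolation=cv2.INTER_CUBIC)
    def pr(X):
        X=np.atleast_2d(X); c=np.c_[X,np.ones(len(X))]@d['world_to_cam'].T; return np.c_[f*c[:,0]/c[:,2]+d['cx'],f*c[:,1]/c[:,2]+d['cy']]
    t=np.linspace(0,6.283,60)
    for r,z,col in((46,51,(0,0,255)),(10,51,(0,255,0)),(10,96,(0,255,0)),(6,106,(255,0,255))):
        q=pr(np.c_[630+r*np.cos(t),-224+r*np.sin(t),0*t+z]); cv2.polylines(im,[np.round((q-[x,y]+.5)*S).astype(int)],True,col,1)
    out.append(im)
cv2.imwrite('pics/c3.png',np.hstack(out))
```

```text
(no output)
```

View pics/c3.png

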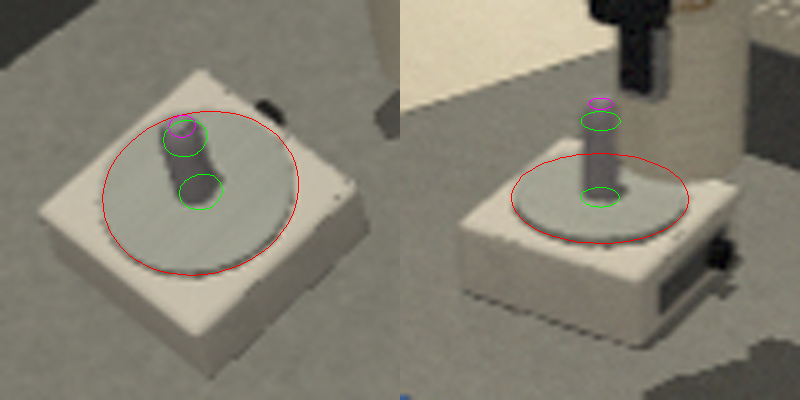

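Call:
{"api": "send_rows", "payload": {"series": [[45,[0.5,-0.42,0],[0,0,0]],[45,[0.5,-0.42,0],[0,0,0]],[45,[0.4,-0.33,0],[0,0,0]],[45,[0.18,-0.135,0],[0,0,0]],[45,[0,0,0],[0,0,0]],[45,[0,0,0],[0,0,0]],[45,[0,0,0],[0,0,0]]]}}

```text
clock: 8.93
eef_pos: [632.5, -224.1, 198.2]
tool_rot: [-3.141, 0.0, 0.032]
force: [-0.3, -0.0, -1.0]
width: 58.6
gripper_force: 65.2
```

Run:
```python
from h import *
s=sensors.read_state(); print(s['eef_pos'],s['tool_rot'],s['force'])
e=s['eef_pos']; out=[]
for n,(x,y) in dict(scene=(180,165),side=(285,130)).items():
    d=grab(n,n+'3'); f=240/np.tan(np.radians(float(d['vfov'])/2)); S=4; W=100
    im=cv2.resize(d['img'][y:y+W,x:x+W][:,:,::-1],None,fx=S,fy=S,interpolation=cv2.INTER_CUBIC)
    def pr(X):
        c=np.c_[X,np.ones(len(X))]@d['world_to_cam'].T; return np.c_[f*c[:,0]/c[:,2]+d['cx'],f*c[:,1]/c[:,2]+d['cy']]
    t=np.linspace(0,6.283,60); b=e[2]-56
    for r,z,col in((30,b,(0,0,255)),(30,b+80,(0,0,255)),(12.5,b+80,(0,255,0))):
        q=pr(np.c_[e[0]-1.5+r*np.cos(t),e[1]+r*np.sin(t),0*t+z]); cv2.polylines(im,[np.round((q-[x,y]+.5)*S).astype(int)],True,col,1)
    out.append(im)
cv2.imwrite('pics/c4.png',np.hstack(out))
```

```text
[ 632.53184615 -224.12418999  198.22337908] [-3.14107453e+00  4.98500277e-04  3.18703386e-02] [-0.25878472 -0.01923066 -0.96419713]
```

View pics/c4.png

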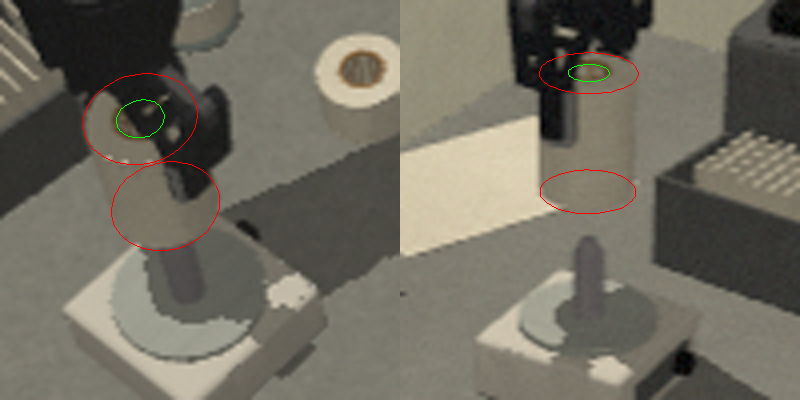

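Call:
{"api": "send_rows", "payload": {"series": [[45,[-0.01,-0.005,-0.3],[0,0,0]],[45,[0,0,-0.2],[0,0,0]],[45,[0,0,-0.1],[0,0,0]],[45,[0,0,-0.1],[0,0,0]],[45,[0,0,-0.1],[0,0,0]],[45,[0,0,0],[0,0,0]]]}}

```text
clock: 9.78
eef_pos: [632.3, -225.3, 149.6]
tool_rot: [-3.141, 0.001, 0.031]
force: [0.9, 0.1, -1.4]
width: 58.4
gripper_force: 65.2
```

Call:
{"api": "send_rows", "payload": {"series": [[45,[0,0,-0.12],[0,0,0]],[45,[0,0,-0.12],[0,0,0]],[45,[0,0,-0.12],[0,0,0]],[45,[0,0,-0.12],[0,0,0]],[45,[0,0,0],[0,0,0]]]}}

```text
clock: 10.4
eef_pos: [632.0, -225.2, 120.3]
tool_rot: [-3.141, 0.001, 0.031]
force: [0.2, -0.5, -1.8]
width: 58.2
gripper_force: 65.2
```

Call:
{"api": "send_rows", "payload": {"series": [[45,[0,0,-0.12],[0,0,0]],[45,[0,0,-0.05],[0,0,0]],[45,[0,0,-0.03],[0,0,0]],[45,[0,0,0],[0,0,0]]]}}

```text
clock: 10.9
eef_pos: [632.5, -225.4, 109.2]
tool_rot: [-3.142, 0.0, 0.031]
force: [-0.7, -0.2, -2.4]
width: 58.7
gripper_force: 65.2
```

Call:
{"api": "send_rows", "payload": {"series": [[45,[0,0,-0.03],[0,0,0]],[45,[0,0,-0.02],[0,0,0]],[45,[0,0,-0.02],[0,0,0]],[45,[0,0,0],[0,0,0]]]}}

```text
clock: 11.4
eef_pos: [632.7, -225.4, 107.0]
tool_rot: [3.141, -0.001, 0.031]
force: [-3.3, 2.3, 9.3]
width: 58.5
gripper_force: 66.3
```

Call:
{"api": "send_rows", "payload": {"series": [[64,[0,0,0],[0,0,0]],[70,[0,0,0],[0,0,0]],[85,[0,0,0],[0,0,0]],[85,[0,0,0],[0,0,0]],[85,[0,0,0],[0,0,0]],[85,[0,0,0.4],[0,0,0]],[85,[0,0,0.8],[0,0,0]],[85,[0,0,0.8],[0,0,0]]]}}

```text
clock: 12.4
eef_pos: [632.2, -225.3, 226.0]
tool_rot: [-3.141, 0.001, 0.031]
force: [1.5, -0.2, 0.8]
width: 85.2
gripper_force: 0.0
```

Run:
```python
from h import *
s=sensors.read_state(); print(s['eef_pos'],s['tool_rot'],s['qpos'].round(2))
for n in('scene','side','wrist'):
    d=grab(n,n+'4'); P=cloud(d)
    m=(P[...,2]>122)&(P[...,2]<138)&(np.hypot(P[...,0]-630,P[...,1]+224)<38); q=P[m]
    if len(q)>20:
        A=np.c_[q[:,:2]-q[:,:2].mean(0),np.ones(len(q))]; print(n,len(q),cv2.minEnclosingCircle(q[:,:2].astype(np.float32)),np.median(q[:,2]),np.linalg.lstsq(A,q[:,2],rcond=None)[0][:2])
    m=(P[...,2]>70)&(P[...,2]<95)&(P[...,0]>455)&(P[...,0]<488)&(P[...,1]>110)&(P[...,1]<250); q=P[m]
    if len(q)>20: print('bar',len(q),q.mean(0),cv2.minAreaRect(q[:,:2].astype(np.float32)),q[:,2].max())
```

```text
[ 632.23265638 -225.30151061  226.01421227] [-3.14134379e+00  7.81209715e-04  3.09601469e-02] [ 0.28  0.68  0.03  1.48 -0.02  0.99 -1.22]
scene 452 ((631.96533203125, -224.47647094726562), 31.60150718688965) 130.49568919780074 [-0.01229981 -0.00512745]
bar 333 [473.28526611 187.15197124  86.01439905] ((472.0363464355469, 187.01980590820312), (99.45427703857422, 17.677515029907227), 79.90740966796875) 94.7817460862509
side 281 ((628.6651611328125, -225.3756103515625), 32.70206832885742) 130.80059670164644 [ 0.02094784 -0.03461217]
bar 392 [468.70239579 190.49677669  85.63531822] ((469.3789978027344, 185.1861572265625), (101.94379425048828, 18.991853713989258), 79.361328125) 92.21754783901679
wrist 7581 ((631.7142333984375, -224.9960479736328), 29.94145393371582) 131.9138393292261 [-0.00992018 -0.00017576]
```

Call:
{"api": "send_rows", "payload": {"series": [[85,[-0.33,0.85,0],[0,0,0.99]],[40,[-0.33,0.85,0],[0,0,0.99]],[40,[-0.33,0.85,0],[0,0,0.99]],[40,[-0.33,0.85,0],[0,0,0.99]],[40,[-0.33,0.85,0],[0,0,0.99]],[40,[-0.33,0.85,0],[0,0,0.99]],[40,[-0.33,0.85,0],[0,0,0.99]],[40,[-0.33,0.85,0],[0,0,0.99]]]}}

```text
clock: 13.55
eef_pos: [472.6, 183.9, 224.1]
tool_rot: [-3.141, 0.002, 0.725]
force: [0.5, 1.1, 0.7]
width: 40.2
gripper_force: 0.0
```

Call:
{"api": "send_rows", "payload": {"series": [[40,[0,0,0],[0,0,0.99]],[40,[0,0,0],[0,0,0.99]],[40,[0,0,0],[0,0,0.99]],[40,[0,0,0],[0,0,0.99]],[40,[0,0,0],[0,0,0.99]],[40,[0,0,0],[0,0,0.99]],[40,[0,0,0],[0,0,0.99]],[40,[0,0,0],[0,0,0.9]]]}}

```text
clock: 14.55
eef_pos: [473.3, 182.3, 223.9]
tool_rot: [-3.139, 0.001, 1.408]
force: [0.3, 0.8, -0.4]
width: 40.2
gripper_force: 0.0
```

Call:
{"api": "send_rows", "payload": {"series": [[40,[0,0,0],[0,0,0]],[40,[0,0,0],[0,0,0]],[40,[0,0,0],[0,0,0]]]}}

```text
clock: 14.92
eef_pos: [474.0, 182.6, 224.9]
tool_rot: [-3.141, 0.0, 1.405]
force: [0.7, -0.0, -0.3]
width: 39.8
gripper_force: 0.0
```

Run:
```python
from h import *
s=sensors.read_state(); print(s['eef_pos'],s['tool_rot'],s['qpos'].round(2))
d=grab('wrist','w5'); P=cloud(d)
m=(P[...,2]>76)&(P[...,2]<94)&(P[...,0]>445)&(P[...,0]<495)&(P[...,1]>120)&(P[...,1]<225); q=P[m]
print('bar',len(q),q.mean(0),cv2.minAreaRect(q[:,:2].astype(np.float32)),np.percentile(q[:,2],95))
```

```text
[473.96796715 182.60138259 224.85893915] [-3.14125437e+00  1.98168269e-04  1.40482024e+00] [-0.17  0.48 -0.36  1.93  0.23  0.78 -0.83]
bar 3448 [471.70372627 184.70759196  87.60613263] ((474.4814453125, 180.67782592773438), (93.58016967773438, 25.264759063720703), 79.53025817871094) 89.89375286708315
```

View pics/w5.png

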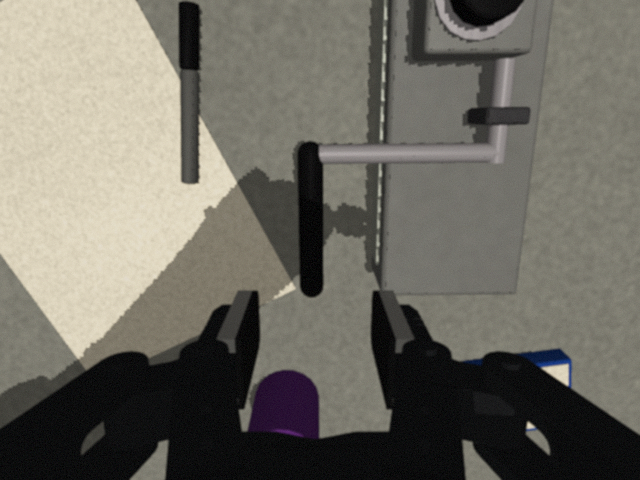

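Call:
{"api": "send_rows", "payload": {"series": [[40,[-0.04,0.02,-0.8],[0,0,0]],[40,[0,0,-0.8],[0,0,0]],[40,[0,0,-0.5],[0,0,0]],[40,[0,0,-0.33],[0,0,0]],[40,[0,0,0],[0,0,0]],[40,[0,0,0],[0,0,0]]]}}

```text
clock: 15.72
eef_pos: [472.2, 184.2, 79.9]
tool_rot: [3.141, -0.001, 1.405]
force: [-0.1, 0.7, -0.6]
width: 39.7
gripper_force: 0.0
```

Call:
{"api": "send_rows", "payload": {"series": [[10,[0,0,0],[0,0,0]],[10,[0,0,0],[0,0,0]],[10,[0,0,0],[0,0,0]],[10,[0,0,0],[0,0,0]],[10,[0,0,0],[0,0,0]]]}}

```text
clock: 16.35
eef_pos: [471.4, 184.2, 80.4]
tool_rot: [3.141, -0.0, 1.406]
force: [-2.5, 1.1, 5.3]
width: 13.9
gripper_force: 58.3
```

Call:
{"api": "send_rows", "payload": {"series": [[10,[0.03,-0.005,0.33],[0,0,0]],[10,[0.085,-0.015,0.32],[0,0,0]],[10,[0.14,-0.02,0.3],[0,0,0]],[10,[0.19,-0.03,0.27],[0,0,0]],[10,[0,0,0],[0,0,0]],[10,[0,0,0],[0,0,0]]]}}

```text
clock: 17.1
eef_pos: [494.9, 180.4, 152.8]
tool_rot: [-3.136, 0.001, 1.407]
force: [-7.7, 1.7, 3.1]
width: 13.5
gripper_force: 58.9
```

Call:
{"api": "send_rows", "payload": {"series": [[10,[0.235,-0.035,0.235],[0,0,0]],[10,[0.27,-0.04,0.19],[0,0,0]],[10,[0.3,-0.05,0.14],[0,0,0]],[10,[0.32,-0.05,0.085],[0,0,0]],[10,[0,0,0],[0,0,0]],[10,[0,0,0],[0,0,0]]]}}

```text
clock: 17.85
eef_pos: [565.5, 169.1, 195.2]
tool_rot: [3.14, 0.0, 1.406]
force: [-7.3, -2.0, 21.1]
width: 14.0
gripper_force: 63.7
```

Call:
{"api": "send_rows", "payload": {"series": [[10,[0.33,-0.05,0.07],[0,0,0]],[10,[0.28,-0.045,-0.01],[0,0,0]],[10,[0,0,0],[0,0,0]],[10,[0,0,0],[0,0,0]]]}}

```text
clock: 18.35
eef_pos: [603.6, 163.4, 196.9]
tool_rot: [3.139, -0.001, 1.405]
force: [-0.5, 0.1, 4.6]
width: 13.6
gripper_force: 59.9
```

Call:
{"api": "send_rows", "payload": {"series": [[20,[0,0,0],[0,0,0]],[30,[0,0,0],[0,0,0]],[60,[0,0,0],[0,0,0]],[60,[0,0,0],[0,0,0]],[60,[0,0,0.5],[0,0,0]],[60,[0,0,0.9],[0,0,0]],[60,[-0.5,0,0.9],[0,0,0]],[60,[-0.9,-0.3,0],[0,0,0]]]}}

```text
clock: 19.35
eef_pos: [520.8, 148.0, 337.1]
tool_rot: [3.133, -0.006, 1.407]
force: [-0.7, 0.3, -0.8]
width: 60.0
gripper_force: 0.0
```

Call:
{"api": "send_rows", "payload": {"series": [[60,[-0.8,-0.5,0],[0,0,0]],[60,[0,0,0],[0,0,0]],[60,[0,0,0],[0,0,0]],[60,[0,0,0],[0,0,0]]]}}

```text
clock: 19.85
eef_pos: [471.7, 116.2, 333.1]
tool_rot: [3.141, -0.001, 1.406]
force: [0.0, -0.4, -0.3]
width: 60.2
gripper_force: 0.0
```

Run:
```python
from h import *
for n in('scene','side'):
    d=grab(n,n+'6'); P=cloud(d).reshape(-1,3); P=P[~np.isnan(P).any(1)]
    q=P[(P[:,2]>170)&(P[:,2]<205)&(np.hypot(*(P[:,:2]-[606,165]).T)<70)]; print('bar',len(q),cv2.minAreaRect(q[:,:2].astype(np.float32)))
    q=P[(P[:,2]>113)&(P[:,2]<128)&(np.hypot(*(P[:,:2]-[580,298]).T)<30)];print('btn',np.median(q[:,2]))
    q=P[(P[:,2]>122)&(P[:,2]<138)&(np.hypot(*(P[:,:2]-[630,-224]).T)<38)];print('roll',cv2.minEnclosingCircle(q[:,:2].astype(np.float32)),np.median(q[:,2]))
```

```text
bar 422 ((607.0521240234375, 165.1503448486328), (100.56001281738281, 17.47061538696289), 81.1152114868164)
btn 119.77947974823519
roll ((630.2688598632812, -222.58847045898438), 33.133480072021484) 130.70515707594768
bar 427 ((605.0103759765625, 165.03660583496094), (101.3953628540039, 18.060176849365234), 81.06636810302734)
btn 120.17675863930572
roll ((630.7151489257812, -222.37464904785156), 32.996456146240234) 130.70992234622054
```

View pics/scene6.png

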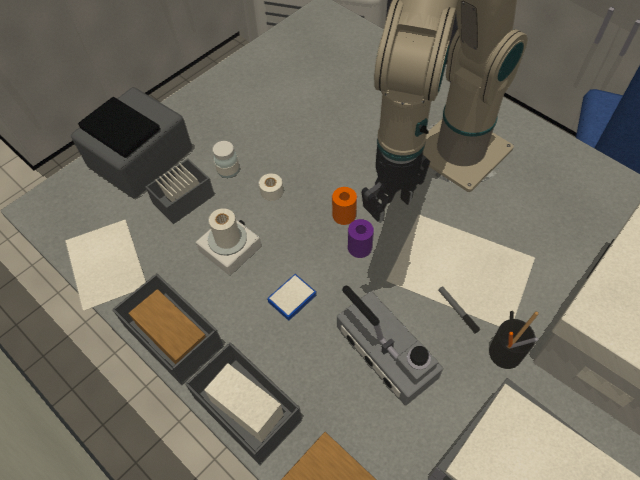

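The roll is seated on the winder (223,230). The lever is home with its bar at the starting position (360,305), the button is out (419,355), and everything else is unmoved. Handing in.

```bash
python3 -c "
from h import *
print(ctrl.finish_job())"
```

```text
the job is handed in; nothing more can be done
None
```

The job is handed in: I pressed the button and the lever dropped, the tall roll now sits flat on the turntable, and the lever is back home. The final images showed nothing else out of place; the hand-in call returned no verdict.

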